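Pair up the joining plate

TASK

The joints of the timber model are clamped between pairs of equal plates. From the three grey bins take the plate that has the same shape as the sample lying on the cork pad beside them (not the one put away in the plywood tray), and lay it flat on top of that sample, the same way round with the outlines lined up. Set it down, do not drop it.

Things in the scene. Friction and masses are not known exactly. Their poses are not given: they have to be found in the camera images.
- part_L: Loose L-shaped aluminium plate, 10 mm thick, legs 26 wide, stem 100 long; at its far end a leg goes to +y only, 44 from the stem's centre line. Origin: underside, mid-width, free (foot) end of the stem; x along the stem to the head, y to the left of it seen from above, z up. 0.1 kg, flat in one of three bins, floor 5 above the table, rim 32. Grip the stem across, 20 to 65 from the origin.
- part_T: Loose T-shaped aluminium plate, 10 mm thick, legs 26 wide, stem 100 long; crossbar at its far end, 38 to either side of the stem's centre line. Origin, axes, mass and grip as for part_L; flat in another of the three bins (a grey tray 160 x 416 mm, each bin 150 x 132 inside, walls 5 thick). The bin left over holds a Z-shaped plate, never wanted.
- sample_L: Fixed plate of part_L's form, size, origin and axes. Either on the cork pad (150 x 170 mm, 5 thick) to the right of the bins, at y below 0: then it is the sample to match, its top 15 mm above the table. Or put away in a low plywood tray to the left of the bins, y above 0.3: then ignore it. Just one of sample_L and sample_T is on the pad.
- sample_T: Fixed plate of part_T's form, size, origin and axes. As for sample_L: on the cork pad (y below 0) it is the sample to match, its top 15 mm above the table; in the plywood tray at the left (y above 0.3) it does not count.
Not all that is in view belongs to the job. Leave any pink or yellow look-alike of the part_L alone.

How it is judged:
By the outcome, as a careful person would: the job done as asked, in the order asked, and still so for the second after the job is handed in, with the robot touching nothing.
It also fails if it takes over 35 s, if anything falls off the work surface, if the arm or the gripper's body presses on something with over 40 N, if the wrist force passes 120 N, or if a joint passes its speed limit or range.

ROBOT

A 7-joint arm with a two-finger parallel gripper is mounted at the origin on the work surface. World frame = base frame: x ahead of the robot, y to its left, z up, the work surface at z = 0. Lengths are in mm, angles in rad, forces in N, time in s.
With the tool pointing down it reaches from about 400 to 900 mm from the base axis. Payload 5.6 kg.
Tool frame: the origin (TCP) lies midway between the tips of the shut fingers; the grasp point (between the pads) lies 19 mm behind it (env.grip_point_offset is the distance from the TCP to the grasp point, in mm); z points along the fingers, y is the line along which they close (so a half turn about z gives the same grasp; the last joint's range is limited). The gripper opens to 92 mm and grips with 3 to 60 N. Pads are 20 mm wide; open, the fingers measure 128 mm over their backs; the gripper's body (75 mm by 189 mm) begins 69 mm behind the grasp point.
Start: joints at [-1.228, 0.468, -0.012, 1.603, 0.006, 1.071, -0.056], TCP at [244.637, 602.215, 184.892] pointing down, gripper open.
Joint ranges: [-2.53, 2.53], [-0.31, 2.02], [-1.57, 1.55], [0.28, 2.44], [-1.29, 4.43], [0.15, 1.84], [-2.92, 2.92]. Speed limits (rad/s): [2.57, 2.57, 3.14, 3.14, 3.14, 3.14, 3.14].

INTERFACE

Orientations are given as a 3x3 rotation matrix whose columns are the frame's x, y, z axes.
In Python, from workcell import env gives the robot as it stands.
- The arm moves only by the tool carry_out, never from a script. Its argument "series" is a list of rows, each an object of numbers: "hand": the gripper's target within -1 to 1 (shut at 1, half-way at 0, fully open at -1); "x", "y", "z": the shift along the tool's x, y, z in m; "wx", "wy", "wz": the turn, a rotation vector about the tool's x, y, z in rad. In form: [{"hand": .., "x": .., "y": .., "z": .., "wx": .., "wy": .., "wz": ..}, ...]. A call has exactly 5 rows; each row shifts and turns the commanded pose from where the row before left it, along the tool's axes as they then stand; what a row does not reach is not made up. A row lasts 1/12 s, in which the tool goes at most 41.7 mm and 7.16 degrees, less where a joint would pass 70% of its speed; a pose out of reach is approached as far as the arm can. A call is refused whole if a number of a shift passes 0.0417 or a number of a turn 0.125, either way. A call with a gripper value outside its range is refused whole. The fingers move at their own pace and stop on an object; "squeeze" is the grip in N (left out, the last holds). Time passes only in rows, so rows that do not move let the fingers close, or fill a call up. It gives the time, the measured TCP pose, the force, the opening and the grip force at its end, in the units of the state.
- env.get_state(): the state, without advancing time (a new reading comes with each control period).
- env.camera(name): name is "side" or "top" or "wrist"; returns (picture, depth): 384x512x3 uint8, blue, green, red; 384x512 float32, mm along the optical axis (not along the pixel's ray), 0 where there is no reading.
- env.camera_info(name): a dict with "fovy" (degrees; the focal length in pixels is half the picture's height over the tangent of half this angle, whatever the lens; pixels are square), "cx", "cy" (the principal point, pixels), "xyz" and "attitude" of the camera in the world. Camera axes: x right, y down, z forward; pixel columns grow to the right and rows downward; lengths in mm; the calibration is good to about 2 mm. A picture is of the moment at which its call begins: read the wrist's pose just before it. camera_info takes no time and is no camera call; for the wrist camera it gives the pose at the moment of the call.
- env.close_job(): hands the job in; it is judged then, once.
The state is a dict: "time_s": time; "q": joint angles; "dq": joint speeds; "joint_efforts": joint torques, N m; "eef_pos": TCP position; "tool_rot": TCP orientation; "wrist_force": force on the tool from outside, world axes, zero at the start; "torque": the same for the moment, N m; "opening": opening from 0.0 (shut) to 1.0 (fully open); "finger_force": force on a finger pad.
Only numpy, scipy, OpenCV 4.12 (cv2) and the standard library are available. Lean on these libraries where they do the work, as an engineer would, in place of code of your own. Each camera call takes 0.05 s, during which the arm holds its last target. There are 200 camera calls.

## Working session

There is one attempt and no reset: what is moved stays moved. The work goes in short steps, Python scripts to look and compute and a tool call to move; the robot and the scene stay as the last step left them, time stands still between calls to the robot, and variables do not carry over. Pictures are saved under pics/ and viewed, at most 10 in all, crops included, and the job is handed in when it is done.

Besides the shell and the picture viewer there is one more tool, called after ">>>" by a JSON object that holds its "method" and its "body", one argument or row to a line. carry_out: Moves the arm, as the interface text tells. Its arguments: {"type":"object","properties":{"series":{"type":"array"},"squeeze":{"type":"number"}},"required":["series"]}

```bash
ls; mkdir -p pics
cat > h.py <<'E'
import numpy as np, cv2
from workcell import env
def snap(n):
    i=env.camera_info(n); p,d=env.camera(n); return p,d,i
def w(u,v,i,z=None,d=None):
    f=192/np.tan(np.radians(i['fovy'])/2)
    r=np.array([(u-i['cx'])/f,(v-i['cy'])/f,1.]); R=np.array(i['attitude']).reshape(3,3); c=np.array(i['xyz'])
    k=d if d is not None else (z-c[2])/(R@r)[2]
    return c+k*(R@r)
E
python3 - <<'E'
from h import *
import pickle
s=env.get_state(); print({k:np.round(v,3).tolist() for k,v in s.items()})
p,d,i=snap('top'); print(i); cv2.imwrite('pics/top.png',cv2.resize(p,(768,576),interpolation=cv2.INTER_CUBIC)); pickle.dump((p,d,i),open('top.pkl','wb'))
E
```

```text
pics
{'time_s': 0.0, 'q': [-1.228, 0.468, -0.012, 1.604, 0.006, 1.071, -0.056], 'dq': [-0.001, -0.0, 0.001, -0.001, -0.0, -0.001, -0.001], 'joint_efforts': [0.0, -52.058, -0.012, -24.374, -0.057, 0.017, 0.0], 'eef_pos': [244.392, 601.622, 183.949], 'tool_rot': [[-0.926, 0.376, -0.001], [0.376, 0.926, -0.002], [-0.0, -0.002, -1.0]], 'wrist_force': [0.307, -0.085, -0.317], 'torque': [-0.042, 0.026, -0.002], 'finger_force': 0.0, 'opening': 0.998}
{'fovy': 53.76738756190307, 'cx': 257.4647688076024, 'cy': 194.8003872649792, 'xyz': array([ 447.91418758,    5.03909704, 1068.14866708]), 'attitude': array([[ 0.0294962 , -0.99738495,  0.06597912],
       [-0.99954909, -0.02980256, -0.00366366],
       [ 0.00562042, -0.06584131, -0.99781428]])}
```

View pics/top.png

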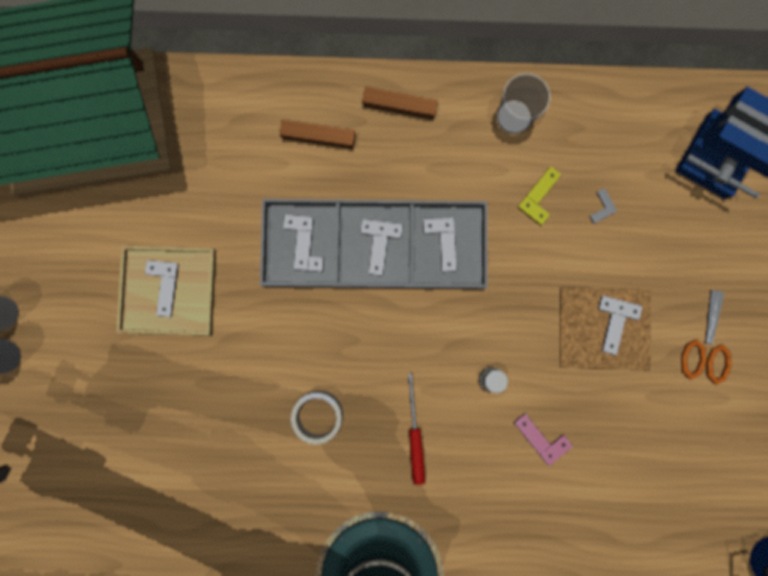

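The picture (768x576) shows these candidates:
- Z in the left bin (303,243).
- **T in the middle bin (380,247).**
- L in the right bin (443,245).
- L in the plywood tray (163,288), put away.
- T sample on the cork pad (618,325).
- Look-alikes: yellow L (540,197), pink L (543,440) and a small grey L (604,207).

The sample is a T, so I choose the middle bin's T.

```bash
cat >> h.py <<'E'
from scipy.optimize import minimize
T=np.array([[0,-13],[74,-13],[74,-38],[100,-38],[100,38],[74,38],[74,13],[0,13]],float)
# stem 100 long incl. crossbar of 26 (checked in picture)
def fit(p,i,box,g0,z=15,thr=None,poly=T):
    "box u0,v0,u1,v1; g0=(x,y,yaw) guess; fits model polygon to bright plate at height z"
    u0,v0,u1,v1=box; g=p[v0:v1,u0:u1]; g=cv2.resize(g,None,fx=4,fy=4,interpolation=cv2.INTER_CUBIC)
    gr=g.min(axis=2); t,m=cv2.threshold(gr,thr or 0,255,cv2.THRESH_BINARY+(0 if thr else cv2.THRESH_OTSU))
    c=max(cv2.findContours(m,cv2.RETR_EXTERNAL,cv2.CHAIN_APPROX_NONE)[0],key=cv2.contourArea)[:,0]
    P=np.array([w((a+.5)/4-.5+u0,(b+.5)/4-.5+v0,i,z)[:2] for a,b in c[::2]])
    def cost(q):
        C,S=np.cos(q[2]),np.sin(q[2]); L=(P-q[:2])@np.array([[C,-S],[S,C]])
        e=np.array([cv2.pointPolygonTest(poly.astype(np.float32),(float(a),float(b)),True) for a,b in L])
        return np.mean(np.minimum(abs(e-q[3]),6)**2)
    # q[3] = uniform edge inset
    r=min((minimize(cost,[*g0[:2],g0[2]+k,0],method='Nelder-Mead',options=dict(initial_simplex=[[g0[0]+a,g0[1]+b,g0[2]+k+e,f] for a,b,e,f in [(0,0,0,0),(15,0,0,0),(0,15,0,0),(0,0,.2,0),(0,0,0,1)]],maxiter=400)) for k in (-.15,.15)),key=lambda r:r.fun)
    return r.x,r.fun**.5,t
E
python3 - <<'E'
from h import *
import pickle
p,d,i=pickle.load(open('top.pkl','rb'))
for box,a,b in [((230,140,271,188),(376,268),(383,222)),((391,190,434,242),(611,352),(623,300))]:
    A=w(a[0]/1.5,a[1]/1.5,i,15);B=w(b[0]/1.5,b[1]/1.5,i,15);D=B-A
    print(A,B,fit(p,i,box,(A[0],A[1],np.arctan2(D[1],D[0]))))
c=np.hstack([cv2.resize(p[135:195,225:285],(400,400)),cv2.resize(p[187:247,380:440],(400,400))]);cv2.imwrite('pics/c.png',c)
E
```

```text
[562.14851232  21.49399224  15.        ] [649.09823096  11.04557882  15.        ] (array([ 5.51702278e+02,  2.34618927e+01, -9.90870209e-02,  8.97296416e-01]), np.float64(0.5698768320345905), 139.0)
[ 419.19440585 -417.62613637   15.        ] [ 516.17501554 -439.66701675   15.        ] (array([ 4.18445597e+02, -4.14477061e+02, -2.35270293e-01, -3.30035449e-01]), np.float64(0.36675002347730995), 111.0)
```

View pics/c.png

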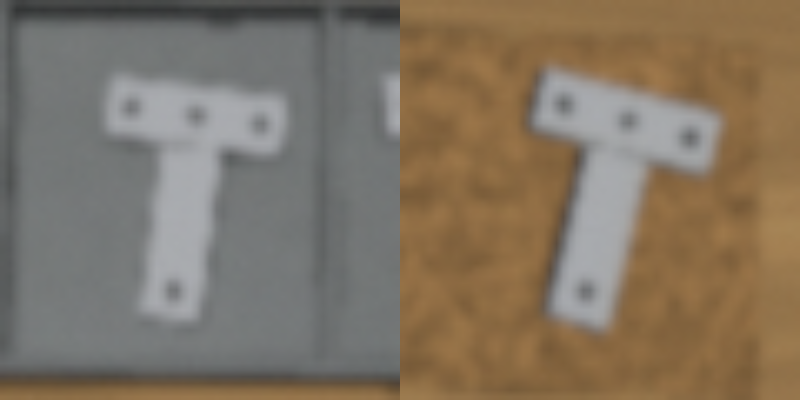

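The crop confirms it: the left half is the T in the middle bin, foot hole at (174,290) and bar at (195,115). The right half is the T sample on cork, foot hole at (585,290) and bar at (628,120). I'm moving over the T now.

>>> {"method": "carry_out", "body": {
  "series": [
    {"hand":-0.1,"x":0,"y":0,"z":0,"wx":0,"wy":0,"wz":-0.0957},
    {"hand":-0.1,"x":0,"y":0,"z":0,"wx":0,"wy":0,"wz":-0.0957},
    {"hand":-0.1,"x":0,"y":0,"z":0,"wx":0,"wy":0,"wz":-0.0957},
    {"hand":-0.1,"x":-0.0248,"y":-0.032,"z":0,"wx":0,"wy":0,"wz":0},
    {"hand":-0.1,"x":-0.0248,"y":-0.032,"z":0,"wx":0,"wy":0,"wz":0}
  ],
  "squeeze": 25
}}

```text
time_s: 0.47
eef_pos: [285.8, 533.9, 183.7]
tool_rot: [[-0.996, 0.093, -0.002], [0.093, 0.996, -0.001], [0.002, -0.001, -1.0]]
wrist_force: [1.8, -0.7, 0.1]
opening: 0.657
finger_force: 0.0
```

>>> {"method": "carry_out", "body": {
  "series": [
    {"hand":-0.1,"x":-0.0248,"y":-0.032,"z":0,"wx":0,"wy":0,"wz":0},
    {"hand":-0.1,"x":-0.0248,"y":-0.032,"z":0,"wx":0,"wy":0,"wz":0},
    {"hand":-0.1,"x":-0.0248,"y":-0.032,"z":0,"wx":0,"wy":0,"wz":0},
    {"hand":-0.1,"x":-0.0248,"y":-0.032,"z":0,"wx":0,"wy":0,"wz":0},
    {"hand":-0.1,"x":-0.0248,"y":-0.032,"z":0,"wx":0,"wy":0,"wz":0}
  ]
}}

```text
time_s: 0.88
eef_pos: [395.8, 360.1, 184.5]
tool_rot: [[-0.995, 0.098, -0.0], [0.098, 0.995, -0.001], [0.0, -0.001, -1.0]]
wrist_force: [0.2, -0.2, 0.1]
opening: 0.544
finger_force: 0.0
```

>>> {"method": "carry_out", "body": {
  "series": [
    {"hand":-0.1,"x":-0.0248,"y":-0.032,"z":0,"wx":0,"wy":0,"wz":0},
    {"hand":-0.1,"x":-0.0248,"y":-0.032,"z":0,"wx":0,"wy":0,"wz":0},
    {"hand":-0.1,"x":-0.0248,"y":-0.032,"z":0,"wx":0,"wy":0,"wz":0},
    {"hand":-0.1,"x":-0.0248,"y":-0.032,"z":0,"wx":0,"wy":0,"wz":0},
    {"hand":-0.1,"x":-0.0248,"y":-0.032,"z":0,"wx":0,"wy":0,"wz":0}
  ]
}}

```text
time_s: 1.3
eef_pos: [503.3, 188.8, 184.6]
tool_rot: [[-0.995, 0.098, -0.001], [0.098, 0.995, -0.0], [0.0, -0.0, -1.0]]
wrist_force: [1.4, 0.0, -0.5]
opening: 0.549
finger_force: 0.0
```

>>> {"method": "carry_out", "body": {
  "series": [
    {"hand":-0.1,"x":-0.0248,"y":-0.032,"z":0,"wx":0,"wy":0,"wz":0},
    {"hand":-0.1,"x":-0.0248,"y":-0.032,"z":0,"wx":0,"wy":0,"wz":0},
    {"hand":-0.1,"x":-0.0248,"y":-0.032,"z":0,"wx":0,"wy":0,"wz":0},
    {"hand":-0.1,"x":-0.0248,"y":-0.032,"z":0,"wx":0,"wy":0,"wz":0},
    {"hand":-0.1,"x":0,"y":0,"z":0,"wx":0,"wy":0,"wz":0}
  ]
}}

```text
time_s: 1.72
eef_pos: [592.1, 43.7, 184.6]
tool_rot: [[-0.994, 0.11, 0.002], [0.11, 0.994, -0.005], [-0.002, -0.005, -1.0]]
wrist_force: [0.4, -0.6, 0.1]
opening: 0.549
finger_force: 0.0
```

Run:
```python
from h import *
p,d,i=snap('wrist'); s=env.get_state(); print(i,s['eef_pos'],s['tool_rot'],s['opening']); cv2.imwrite('pics/w1.png',p)
import pickle; pickle.dump((p,d,i),open('w1.pkl','wb'))
```

```text
{'fovy': 61.22523511284039, 'cx': 251.20821604950604, 'cy': 183.01081269804513, 'xyz': array([509.45831051,  55.72255436, 384.8150267 ]), 'attitude': array([[ 0.10958935,  0.95051349,  0.29071341],
       [ 0.99396757, -0.10352592, -0.03620569],
       [-0.00431762,  0.29292746, -0.95612492]])} [590.24196706  48.03522793 184.2660007 ] [[-9.94269146e-01  1.06905749e-01 -1.62498666e-04]
 [ 1.06905824e-01  9.94266105e-01 -2.46117051e-03]
 [-1.01546360e-04 -2.46443796e-03 -9.99996958e-01]] 0.5484590279356931
```

View pics/w1.png

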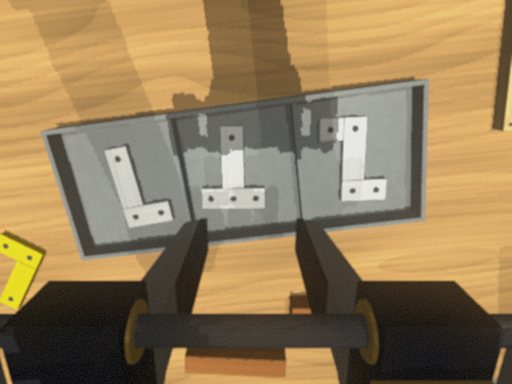

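The wrist view shows the T in the middle bin, foot hole about (232,137) and bar about (233,198). It is partly in shadow, with L at the left and Z at the right. I'll check its pose against the top estimate.

```bash
cat >> h.py <<'E'
def go(x,y,z,yaw,s=None):
    "tool-frame shift (mm, along present axes) and wz to bring grasp axis to x,y,z with tool x = -(part x)"
    s=s or env.get_state(); R=np.array(s['tool_rot']).reshape(3,3)
    t=np.array([[-np.cos(yaw),-np.sin(yaw),0],[-np.sin(yaw),np.cos(yaw),0],[0,0,-1]]).T
    from scipy.spatial.transform import Rotation as Ro
    print('shift',np.round(R.T@(np.array([x,y,z])-s['eef_pos']),1),'rot',np.round(Ro.from_matrix(R.T@t).as_rotvec(),4),'pos',np.round(s['eef_pos'],1))
E
python3 - <<'E'
from h import *
import pickle
p,d,i=pickle.load(open('w1.pkl','rb'))
for u,v in [(203,188),(203,209),(265,208),(265,188),(222,126),(243,126),(232,137)]: print(np.round(w(u,v,i,15),1))
x,y,a=551.7,23.5,-.099
for l in T[[0,2,3,4,5,7]]: print(np.round([x+l[0]*np.cos(a)-l[1]*np.sin(a),y+l[0]*np.sin(a)+l[1]*np.cos(a)],1))
x,y=x+58*np.cos(a),y+58*np.sin(a); go(x,y,60,a)
cv2.imwrite('pics/w1c.png',cv2.resize(p[115:220,190:280],None,fx=5.5,fy=5.5,interpolation=cv2.INTER_CUBIC))
E
```

```text
[621.9 -16.4  15. ]
[648.6 -20.5  15. ]
[655.4  55.   15. ]
[629.9  57.5  15. ]
[551.3  16.3  15. ]
[553.9  39.9  15. ]
[564.9  25.9  15. ]
[550.4  10.6]
[621.6 -21.6]
[647.5 -24.2]
[655.   51.4]
[629.1  54. ]
[553.   36.4]
shift [-22.3 -27.7 124.3] rot [-0.0025  0.0001 -0.0081] pos [590.2  48.  184.3]
```

View pics/w1c.png

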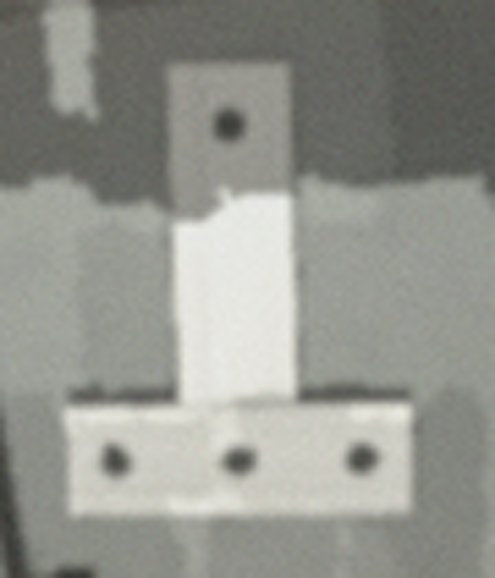

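The crop has clean corners, bar (66,405)–(412,513) and foot (168,64)–(290,63). The fit agrees in x and yaw, and y differs by about 3.5 mm from the top view. I'll split that difference, since the grip centres itself in y.

>>> {"method": "carry_out", "body": {
  "series": [
    {"hand":-0.1,"x":-0.0056,"y":-0.0065,"z":0.03,"wx":-0.0025,"wy":0,"wz":-0.008},
    {"hand":-0.1,"x":-0.0056,"y":-0.0065,"z":0.03,"wx":0,"wy":0,"wz":0},
    {"hand":-0.1,"x":-0.0056,"y":-0.0065,"z":0.03,"wx":0,"wy":0,"wz":0},
    {"hand":-0.1,"x":-0.0056,"y":-0.0065,"z":0.03,"wx":0,"wy":0,"wz":0},
    {"hand":-0.1,"x":0,"y":0,"z":0,"wx":0,"wy":0,"wz":0}
  ]
}}

```text
time_s: 2.18
eef_pos: [604.3, 25.1, 58.7]
tool_rot: [[-0.996, 0.091, -0.011], [0.091, 0.996, 0.001], [0.011, -0.0, -1.0]]
wrist_force: [-0.1, 0.4, -0.8]
opening: 0.551
finger_force: 0.0
```

>>> {"method": "carry_out", "body": {
  "series": [
    {"hand":-0.1,"z":0},
    {"hand":-0.1,"z":0},
    {"hand":-0.1,"z":0},
    {"hand":-0.1,"z":0},
    {"hand":-0.1,"z":0}
  ]
}}

```text
invalid input
```

Run:
```python
from h import *
a=-.099; x,y=551.7+58*np.cos(a),25+58*np.sin(a); go(x,y,8,a)
p,d,i=snap('wrist'); cv2.imwrite('pics/w2.png',p)
import pickle; pickle.dump((p,d,i),open('w2.pkl','wb'))
```

```text
shift [-6.2 -5.4 50.7] rot [-0.0001 -0.0107  0.0077] pos [604.3  25.1  58.7]
```

View pics/w2.png

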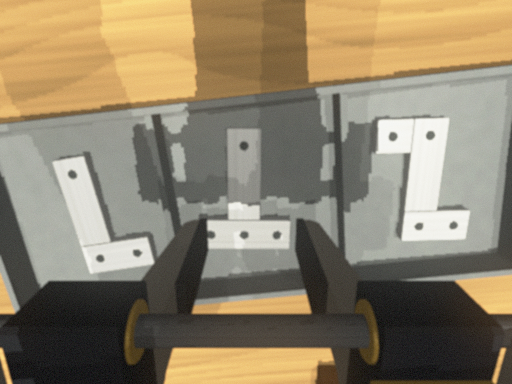

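The fingers straddle the stem, with the T's axis at u≈244 against a finger midline of about 251. A small −y shift remains, which matches the computed shift. Next I go part way down, let it settle and recheck.

>>> {"method": "carry_out", "body": {
  "series": [
    {"hand":-0.1,"x":-0.002,"y":-0.0025,"z":0.01,"wx":0,"wy":0,"wz":0},
    {"hand":-0.1,"x":0,"y":0,"z":0.01,"wx":0,"wy":0,"wz":0},
    {"hand":-0.1,"x":0,"y":0,"z":0,"wx":0,"wy":0,"wz":0},
    {"hand":-0.1,"x":0,"y":0,"z":0,"wx":0,"wy":0,"wz":0},
    {"hand":-0.1,"x":0,"y":0,"z":0,"wx":0,"wy":0,"wz":0}
  ]
}}

```text
time_s: 2.65
eef_pos: [611.2, 23.7, 45.8]
tool_rot: [[-0.996, 0.09, 0.002], [0.09, 0.996, 0.003], [-0.001, 0.003, -1.0]]
wrist_force: [0.0, 0.3, -0.5]
opening: 0.551
finger_force: 0.0
```

Run:
```python
from h import *
a=-.099; x,y=551.7+58*np.cos(a),25+58*np.sin(a); go(x,y,8,a)
```

```text
shift [ 1.4 -4.7 37.8] rot [0.003  0.0014 0.0087] pos [611.2  23.7  45.8]
```

>>> {"method": "carry_out", "body": {
  "series": [
    {"hand":-0.1,"x":0.0015,"y":-0.0045,"z":0.005,"wx":0.003,"wy":0.001,"wz":0.0085},
    {"hand":-0.1,"x":0,"y":0,"z":0.012,"wx":0,"wy":0,"wz":0},
    {"hand":-0.1,"x":0,"y":0,"z":0.01,"wx":0,"wy":0,"wz":0},
    {"hand":-0.1,"x":0,"y":0,"z":0.006,"wx":0,"wy":0,"wz":0},
    {"hand":-0.1,"x":0,"y":0,"z":0,"wx":0,"wy":0,"wz":0}
  ]
}}

```text
time_s: 3.07
eef_pos: [607.1, 18.8, 9.6]
tool_rot: [[-0.995, 0.099, -0.005], [0.099, 0.995, -0.001], [0.005, -0.001, -1.0]]
wrist_force: [-0.0, -0.2, -0.4]
opening: 0.55
finger_force: 0.0
```

>>> {"method": "carry_out", "body": {
  "series": [
    {"hand":-0.1,"x":0,"y":0,"z":0,"wx":0,"wy":0,"wz":0},
    {"hand":-0.1,"x":0,"y":0,"z":0,"wx":0,"wy":0,"wz":0},
    {"hand":-0.1,"x":0,"y":0,"z":0,"wx":0,"wy":0,"wz":0},
    {"hand":-0.1,"x":0,"y":0,"z":0,"wx":0,"wy":0,"wz":0},
    {"hand":-0.1,"x":0,"y":0,"z":0,"wx":0,"wy":0,"wz":0}
  ]
}}

```text
time_s: 3.48
eef_pos: [609.1, 18.9, 12.2]
tool_rot: [[-0.995, 0.099, -0.0], [0.099, 0.995, -0.0], [0.0, -0.0, -1.0]]
wrist_force: [0.4, 0.5, -0.0]
opening: 0.552
finger_force: 0.0
```

>>> {"method": "carry_out", "body": {
  "series": [
    {"hand":-0.1,"x":0,"y":0,"z":0.004,"wx":0,"wy":0,"wz":0},
    {"hand":-0.1,"x":0,"y":0,"z":0,"wx":0,"wy":0,"wz":0},
    {"hand":-0.1,"x":0,"y":0,"z":0,"wx":0,"wy":0,"wz":0},
    {"hand":1,"x":0,"y":0,"z":0,"wx":0,"wy":0,"wz":0},
    {"hand":1,"x":0,"y":0,"z":0,"wx":0,"wy":0,"wz":0}
  ],
  "squeeze": 20
}}

```text
time_s: 3.9
eef_pos: [608.8, 18.9, 7.8]
tool_rot: [[-0.995, 0.099, -0.001], [0.099, 0.995, -0.0], [0.001, -0.001, -1.0]]
wrist_force: [0.1, -0.1, 0.1]
opening: 0.427
finger_force: 0.0
```

>>> {"method": "carry_out", "body": {
  "series": [
    {"hand":1,"x":0,"y":0,"z":0,"wx":0,"wy":0,"wz":0},
    {"hand":1,"x":0,"y":0,"z":0,"wx":0,"wy":0,"wz":0},
    {"hand":1,"x":0,"y":0,"z":0,"wx":0,"wy":0,"wz":0},
    {"hand":1,"x":0,"y":0,"z":0,"wx":0,"wy":0,"wz":0},
    {"hand":1,"x":0,"y":0,"z":0,"wx":0,"wy":0,"wz":0}
  ]
}}

```text
time_s: 4.32
eef_pos: [608.8, 18.9, 7.9]
tool_rot: [[-0.995, 0.099, -0.001], [0.099, 0.995, -0.0], [0.001, -0.0, -1.0]]
wrist_force: [-0.0, -0.1, -0.6]
opening: 0.066
finger_force: 0.0
```

>>> {"method": "carry_out", "body": {
  "series": [
    {"hand":1,"x":0,"y":0,"z":0,"wx":0,"wy":0,"wz":0},
    {"hand":1,"x":0,"y":0,"z":0,"wx":0,"wy":0,"wz":0},
    {"hand":1,"x":0,"y":0,"z":0,"wx":0,"wy":0,"wz":0},
    {"hand":1,"x":0,"y":0,"z":0,"wx":0,"wy":0,"wz":0},
    {"hand":1,"x":0,"y":0,"z":0,"wx":0,"wy":0,"wz":0}
  ]
}}

```text
time_s: 4.73
eef_pos: [608.8, 18.9, 7.9]
tool_rot: [[-0.995, 0.099, -0.001], [0.099, 0.995, -0.0], [0.001, -0.0, -1.0]]
wrist_force: [-0.2, -0.4, -0.2]
opening: 0.001
finger_force: 0.0
```

The fingers shut fully on nothing, so I'll look at why.

Run:
```python
from h import *
p,d,i=snap('wrist'); q,e,j=snap('side'); print(j)
cv2.imwrite('pics/w3.png',cv2.resize(np.vstack([p,q]),(400,600)))
import pickle; pickle.dump((p,d,i,q,e,j),open('w3.pkl','wb'))
```

```text
{'fovy': 48.48238325945221, 'cx': 258.6281217943841, 'cy': 188.0048329734764, 'xyz': array([ 349.94871132, -824.32091347, 1014.27900176]), 'attitude': array([[ 0.97561829, -0.17191889,  0.13642889],
       [-0.21928565, -0.73780111,  0.63840687],
       [-0.00909681, -0.65275832, -0.7575116 ]])}
```

View pics/w3.png

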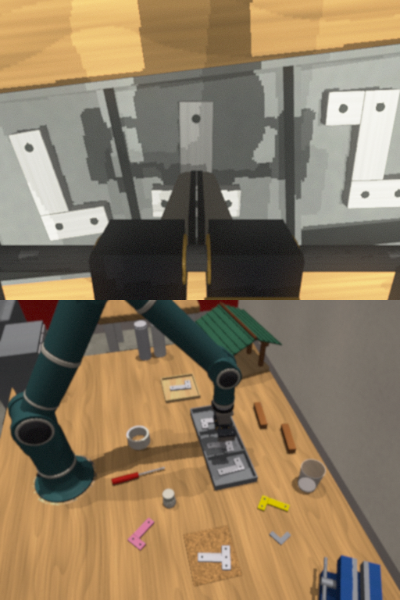

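The wrist view shows the shut fingertips near (197,172) in the picture, lying over the stem with the plate undisturbed. They closed above it, so I'll use depth to see how high the tips are.

Run:
```python
from h import *
import pickle
p,d,i,q,e,j=pickle.load(open('w3.pkl','rb'))
for u,v in [(252,190),(252,200),(252,210),(252,216),(244,222),(260,222),(244,228),(260,228),(244,240),(260,240),(250,150),(205,255),(200,190),(215,215),(290,215),(300,60)]:
    print(u,v,d[v,u],np.round(w(u,v,i,d=d[v,u]),1))
P=pickle.load(open('top.pkl','rb')); print([np.round(w(u,v,P[2],d=P[1][v,u]),1) for u,v in [(252,170),(253,152),(263,175),(415,205),(412,220),(440,280)]])
```

```text
252 190 202.3394 [589.2  23.4  15.9]
252 200 0.0 [526.7  29.1 208.3]
252 210 206.51709 [602.6  22.1  15.7]
252 216 207.45134 [606.6  21.7  15.9]
244 222 178.06474 [598.   18.   44.1]
260 222 181.15721 [600.1  26.7  41.3]
244 228 171.06392 [598.2  18.2  51.5]
260 228 173.02971 [599.9  26.5  49.7]
244 240 158.26082 [598.4  18.4  64.9]
260 240 158.44865 [599.3  26.2  64.8]
250 150 194.7364 [563.9  24.7  16.2]
205 255 215.46332 [631.3 -12.1  16. ]
200 190 212.85068 [589.1 -10.9   6. ]
215 215 218.52887 [607.8  -3.5   5.4]
290 215 218.08757 [612.6  46.8   5.8]
300 60 195.02794 [5.154e+02 5.970e+01 3.000e-01]
[array([586.4,  18.5,  16.7]), array([637.5,  17.2,  15.4]), array([574.7, -12.8,   4.7]), array([ 501.9, -436.5,   20.3]), array([ 460.1, -429.2,   18. ]), array([ 2.954e+02, -5.154e+02,  1.000e-01])]
```

Run:
```python
from h import *
import pickle
p,d,i,q,e,j=pickle.load(open('w3.pkl','rb'))
def pr(X,i):
    f=192/np.tan(np.radians(i['fovy'])/2);c=np.array(i['attitude']).T@(np.array(X)-i['xyz']);return np.round([c[0]/c[2]*f+i['cx'],c[1]/c[2]*f+i['cy'],c[2]],1)
for z in (7.9,15,26.9,40,50): print(z,pr([608.8,18.9,z],i),pr([599,18.9,z],i),pr([608.8,18.9,z],j))
print(i['xyz'],env.grip_point_offset)
for u in (242,262): print(u,[(v,round(float(d[v,u]),0),np.round(w(u,v,i,d=d[v,u])[[0,2]],0).tolist()) for v in range(212,226)])
c=cv2.resize(q[110:230,230:330],(500,600),interpolation=cv2.INTER_CUBIC)
cv2.imwrite('pics/w3c.png',np.hstack([c,cv2.resize(p[180:280,225:275],(300,600))]))
```

```text
7.9 [248.2 214.8 215.8] [246.6 201.  213. ] [ 283.1  184.9 1336. ]
15 [248.1 219.  209. ] [246.5 204.8 206.2] [ 283.2  183.4 1330.6]
26.9 [247.9 226.7 197.6] [246.2 211.8 194.8] [ 283.3  180.9 1321.6]
40 [247.7 236.3 185.1] [245.9 220.5 182.3] [ 283.5  178.  1311.7]
50 [247.5 244.6 175.5] [245.6 228.1 172.7] [ 283.6  175.8 1304.1]
[526.6535701   29.06685305 208.34350924] 18.700000000000003
242 [(212, 208.0, [604.0, 15.0]), (213, 207.0, [604.0, 16.0]), (214, 207.0, [605.0, 16.0]), (215, 207.0, [605.0, 16.0]), (216, 209.0, [607.0, 14.0]), (217, 208.0, [607.0, 15.0]), (218, 208.0, [608.0, 15.0]), (219, 209.0, [608.0, 15.0]), (220, 184.0, [599.0, 38.0]), (221, 182.0, [599.0, 40.0]), (222, 181.0, [599.0, 41.0]), (223, 180.0, [599.0, 42.0]), (224, 178.0, [599.0, 45.0]), (225, 179.0, [600.0, 44.0])]
262 [(212, 207.0, [605.0, 15.0]), (213, 207.0, [605.0, 16.0]), (214, 207.0, [606.0, 16.0]), (215, 208.0, [607.0, 15.0]), (216, 208.0, [608.0, 15.0]), (217, 207.0, [608.0, 17.0]), (218, 207.0, [608.0, 17.0]), (219, 209.0, [610.0, 15.0]), (220, 184.0, [600.0, 38.0]), (221, 183.0, [601.0, 39.0]), (222, 181.0, [600.0, 42.0]), (223, 179.0, [600.0, 43.0]), (224, 179.0, [600.0, 43.0]), (225, 178.0, [600.0, 45.0])]
```

View pics/w3c.png

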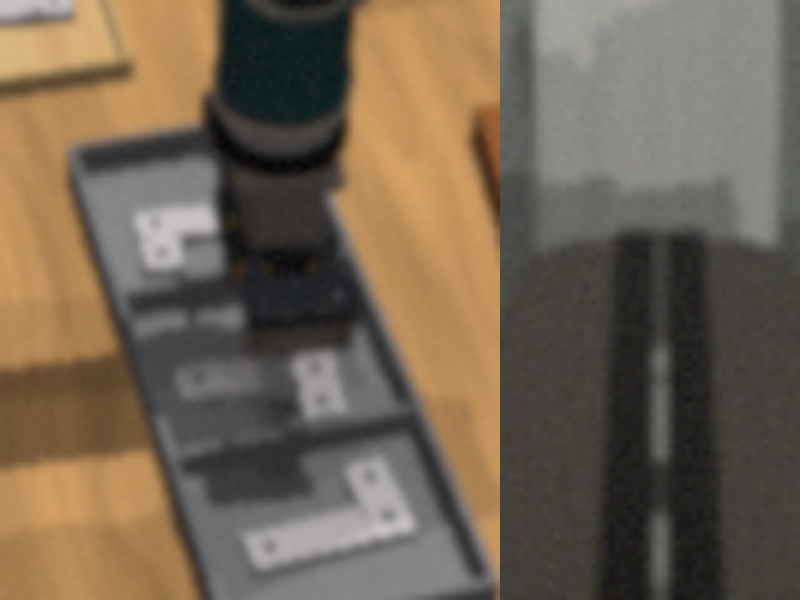

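The tips' front edge is at z≈38 while the reported TCP z is 7.9, so the fingers end about 30 mm higher than the report says. In x and y they agree with the plate. I'll reopen and descend further in small steps, watching the force.

>>> {"method": "carry_out", "body": {
  "series": [
    {"hand":-0.1,"x":0,"y":0,"z":0,"wx":0,"wy":0,"wz":0},
    {"hand":-0.1,"x":0,"y":0,"z":0,"wx":0,"wy":0,"wz":0},
    {"hand":-0.1,"x":0,"y":0,"z":0,"wx":0,"wy":0,"wz":0},
    {"hand":-0.1,"x":0,"y":0,"z":0,"wx":0,"wy":0,"wz":0},
    {"hand":-0.1,"x":0,"y":0,"z":0,"wx":0,"wy":0,"wz":0}
  ]
}}

```text
time_s: 5.25
eef_pos: [608.8, 18.9, 7.8]
tool_rot: [[-0.995, 0.099, -0.001], [0.099, 0.995, -0.0], [0.001, -0.0, -1.0]]
wrist_force: [-0.1, 0.7, -0.4]
opening: 0.345
finger_force: 0.0
```

>>> {"method": "carry_out", "body": {
  "series": [
    {"hand":-0.1,"x":0,"y":0,"z":0,"wx":0,"wy":0,"wz":0},
    {"hand":-0.1,"x":0,"y":0,"z":0.004,"wx":0,"wy":0,"wz":0},
    {"hand":-0.1,"x":0,"y":0,"z":0.004,"wx":0,"wy":0,"wz":0},
    {"hand":-0.1,"x":0,"y":0,"z":0.004,"wx":0,"wy":0,"wz":0},
    {"hand":-0.1,"x":0,"y":0,"z":0,"wx":0,"wy":0,"wz":0}
  ]
}}

```text
time_s: 5.67
eef_pos: [607.9, 18.8, -5.4]
tool_rot: [[-0.995, 0.099, -0.003], [0.099, 0.995, -0.001], [0.003, -0.001, -1.0]]
wrist_force: [0.6, 0.8, -0.9]
opening: 0.551
finger_force: 0.0
```

Run:
```python
from h import *
s=env.get_state();print(s['eef_pos'],s['wrist_force'],s['opening'])
p,d,i=snap('wrist')
for u in range(190,320,6):
    for v in range(200,250):
        X=w(u,v,i,d=d[v,u])
        if 0<d[v,u] and X[2]>22: print(u,v,np.round(X,0)); break
```

```text
[607.87248166  18.84873886  -5.3709508 ] [ 0.62457762  0.8237904  -0.89637733] 0.5509512949250341
190 221 [595. -12.  27.]
196 220 [595.  -9.  26.]
202 219 [595.  -6.  26.]
208 245 [612.  -5.  26.]
298 219 [601.  48.  26.]
304 220 [602.  52.  25.]
310 220 [602.  55.  25.]
316 222 [603.  58.  27.]
```

>>> {"method": "carry_out", "body": {
  "series": [
    {"hand":-0.1,"x":0,"y":0,"z":0.004,"wx":0,"wy":0,"wz":0},
    {"hand":-0.1,"x":0,"y":0,"z":0.004,"wx":0,"wy":0,"wz":0},
    {"hand":-0.1,"x":0,"y":0,"z":0.003,"wx":0,"wy":0,"wz":0},
    {"hand":-0.1,"x":0,"y":0,"z":0,"wx":0,"wy":0,"wz":0},
    {"hand":-0.1,"x":0,"y":0,"z":0,"wx":0,"wy":0,"wz":0}
  ]
}}

```text
time_s: 6.13
eef_pos: [608.5, 18.9, -15.5]
tool_rot: [[-0.995, 0.099, -0.002], [0.099, 0.995, -0.0], [0.002, -0.001, -1.0]]
wrist_force: [0.8, -0.2, 0.1]
opening: 0.55
finger_force: 0.0
```

>>> {"method": "carry_out", "body": {
  "series": [
    {"hand":-0.1,"x":0,"y":0,"z":0.002,"wx":0,"wy":0,"wz":0},
    {"hand":-0.1,"x":0,"y":0,"z":0.002,"wx":0,"wy":0,"wz":0},
    {"hand":-0.1,"x":0,"y":0,"z":0,"wx":0,"wy":0,"wz":0},
    {"hand":-0.1,"x":0,"y":0,"z":0,"wx":0,"wy":0,"wz":0},
    {"hand":-0.1,"x":0,"y":0,"z":0,"wx":0,"wy":0,"wz":0}
  ]
}}

```text
time_s: 6.55
eef_pos: [608.8, 18.9, -19.1]
tool_rot: [[-0.995, 0.099, -0.001], [0.099, 0.995, -0.0], [0.001, -0.0, -1.0]]
wrist_force: [-0.7, 0.4, -0.4]
opening: 0.548
finger_force: 0.0
```

>>> {"method": "carry_out", "body": {
  "series": [
    {"hand":-0.1,"x":0,"y":0,"z":0.002,"wx":0,"wy":0,"wz":0},
    {"hand":-0.1,"x":0,"y":0,"z":0.001,"wx":0,"wy":0,"wz":0},
    {"hand":-0.1,"x":0,"y":0,"z":0,"wx":0,"wy":0,"wz":0},
    {"hand":-0.1,"x":0,"y":0,"z":0,"wx":0,"wy":0,"wz":0},
    {"hand":-0.1,"x":0,"y":0,"z":0,"wx":0,"wy":0,"wz":0}
  ]
}}

```text
time_s: 6.97
eef_pos: [608.7, 18.9, -22.2]
tool_rot: [[-0.995, 0.099, -0.001], [0.099, 0.995, -0.0], [0.001, -0.0, -1.0]]
wrist_force: [-0.6, -0.9, -0.3]
opening: 0.552
finger_force: 0.0
```

>>> {"method": "carry_out", "body": {
  "series": [
    {"hand":1,"x":0,"y":0,"z":0,"wx":0,"wy":0,"wz":0},
    {"hand":1,"x":0,"y":0,"z":0,"wx":0,"wy":0,"wz":0},
    {"hand":1,"x":0,"y":0,"z":0,"wx":0,"wy":0,"wz":0},
    {"hand":1,"x":0,"y":0,"z":0,"wx":0,"wy":0,"wz":0},
    {"hand":1,"x":0,"y":0,"z":0,"wx":0,"wy":0,"wz":0}
  ],
  "squeeze": 25
}}

```text
time_s: 7.38
eef_pos: [608.8, 18.8, -22.1]
tool_rot: [[-0.995, 0.099, -0.001], [0.099, 0.995, -0.0], [0.001, -0.001, -1.0]]
wrist_force: [0.4, 0.3, -0.3]
opening: 0.282
finger_force: 25.0
```

Gripped at 25.9 mm with 25 N. Lifting.

>>> {"method": "carry_out", "body": {
  "series": [
    {"hand":1,"x":0,"y":0,"z":-0.006,"wx":0,"wy":0,"wz":0},
    {"hand":1,"x":0,"y":0,"z":-0.015,"wx":0,"wy":0,"wz":0},
    {"hand":1,"x":0,"y":0,"z":-0.025,"wx":0,"wy":0,"wz":0},
    {"hand":1,"x":0,"y":0,"z":-0.03,"wx":0,"wy":0,"wz":0},
    {"hand":1,"x":0,"y":0,"z":-0.02,"wx":0,"wy":0,"wz":0}
  ]
}}

```text
time_s: 7.8
eef_pos: [609.5, 18.8, 76.3]
tool_rot: [[-0.995, 0.099, 0.001], [0.099, 0.995, -0.0], [-0.001, -0.0, -1.0]]
wrist_force: [0.9, -0.2, -0.8]
opening: 0.277
finger_force: 25.0
```

Run:
```python
from h import *
a=-.235; go(418.4+57*np.cos(a),-414.5+57*np.sin(a)+1,70,a)
```

```text
shift [  90.7 -456.9    6.3] rot [-0.0002  0.0007  0.1356] pos [609.5  18.8  76.3]
```

>>> {"method": "carry_out", "body": {
  "series": [
    {"hand":1,"x":0.009,"y":-0.02,"z":0,"wx":0,"wy":0,"wz":0},
    {"hand":1,"x":0.009,"y":-0.037,"z":0,"wx":0,"wy":0,"wz":0},
    {"hand":1,"x":0.009,"y":-0.037,"z":0,"wx":0,"wy":0,"wz":0},
    {"hand":1,"x":0.009,"y":-0.037,"z":0,"wx":0,"wy":0,"wz":0},
    {"hand":1,"x":0.009,"y":-0.037,"z":0,"wx":0,"wy":0,"wz":0}
  ]
}}

```text
time_s: 8.22
eef_pos: [546.5, -145.1, 74.4]
tool_rot: [[-0.995, 0.098, -0.001], [0.098, 0.995, -0.0], [0.001, -0.0, -1.0]]
wrist_force: [1.0, -0.6, -1.4]
opening: 0.281
finger_force: 25.0
```

>>> {"method": "carry_out", "body": {
  "series": [
    {"hand":1,"x":0.009,"y":-0.037,"z":0,"wx":0,"wy":0,"wz":0},
    {"hand":1,"x":0.009,"y":-0.037,"z":0,"wx":0,"wy":0,"wz":0},
    {"hand":1,"x":0.009,"y":-0.037,"z":0,"wx":0,"wy":0,"wz":0},
    {"hand":1,"x":0.009,"y":-0.037,"z":0,"wx":0,"wy":0,"wz":0},
    {"hand":1,"x":0.009,"y":-0.036,"z":0,"wx":0,"wy":0,"wz":0}
  ]
}}

```text
time_s: 8.63
eef_pos: [483.4, -324.2, 74.5]
tool_rot: [[-0.995, 0.099, -0.001], [0.099, 0.995, -0.0], [0.001, -0.001, -1.0]]
wrist_force: [1.4, 0.2, -1.9]
opening: 0.275
finger_force: 25.0
```

>>> {"method": "carry_out", "body": {
  "series": [
    {"hand":1,"x":0,"y":0,"z":0,"wx":0,"wy":0,"wz":0.068},
    {"hand":1,"x":0,"y":0,"z":0,"wx":0,"wy":0,"wz":0.068},
    {"hand":1,"x":0,"y":0,"z":0,"wx":0,"wy":0,"wz":0},
    {"hand":1,"x":0,"y":0,"z":0,"wx":0,"wy":0,"wz":0},
    {"hand":1,"x":0,"y":0,"z":0,"wx":0,"wy":0,"wz":0}
  ]
}}

```text
time_s: 9.05
eef_pos: [484.7, -321.7, 74.2]
tool_rot: [[-0.973, 0.23, -0.001], [0.23, 0.973, -0.0], [0.001, -0.0, -1.0]]
wrist_force: [0.9, 0.2, -1.9]
opening: 0.279
finger_force: 25.0
```

Run:
```python
from h import *
import pickle
a=-.235; go(418.4+57*np.cos(a),-414.5+57*np.sin(a)+1,70,a)
p,d,i=snap('wrist'); pickle.dump((p,d,i),open('w4.pkl','wb'))
cv2.imwrite('pics/w4.png',cv2.resize(p,(768,576),interpolation=cv2.INTER_CUBIC))
```

```text
shift [ -13.6 -104.7    4.2] rot [-0.0003 -0.0009  0.0026] pos [ 484.7 -321.7   74.2]
```

View pics/w4.png

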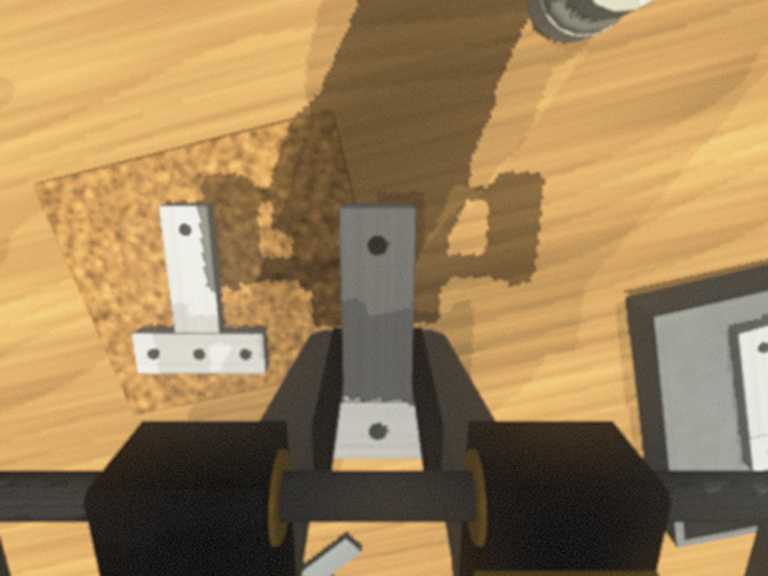

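Both plates are in this view (768x576). The held T has its foot hole at (377,245) and bar hole at (378,432). The sample has its foot hole at (185,229) and bar holes at (153,354), (199,354) and (246,354). I'll measure one relative to the other in the same frame.

```bash
cat >> h.py <<'E'
def hole(p,d,i,u,v,r,n,z=None):
    "sub-pixel centroid of a dark hole near u,v; height from the depth round it"
    U,V=int(round(u)),int(round(v)); g=p[V-r:V+r+1,U-r:U+r+1].mean(axis=2)
    bg=np.median(np.r_[g[0],g[-1],g[:,0],g[:,-1]]); m=np.clip(.75*bg-g,0,None)
    yy,xx=np.mgrid[-r:r+1,-r:r+1]; u,v=U+(m*xx).sum()/m.sum(),V+(m*yy).sum()/m.sum()
    D=d[V-n:V+n+1,U-n:U+n+1].copy(); D[n-r:n+r+1,n-r:n+r+1]=0; D=np.median(D[D>0])
    X=w(u,v,i,d=D); print(np.round([u,v,D],2),np.round(X,1)); return X if z is None else w(u,v,i,z)
E
python3 - <<'E'
from h import *
import pickle
p,d,i=pickle.load(open('w4.pkl','rb'))
k=1.5
hf=hole(p,d,i,377/k,245/k,9,13); hb=hole(p,d,i,378/k,432/k,9,13)
sf=hole(p,d,i,185/k,229/k,6,9); sb=hole(p,d,i,199/k,354/k,6,7);hole(p,d,i,153/k,354/k,6,7);hole(p,d,i,246/k,354/k,6,7)
an=lambda a,b:np.arctan2(*(b-a)[1::-1])
print('len',np.linalg.norm(hb-hf),np.linalg.norm(sb-sf),'yaw',an(hf,hb),an(sf,sb))
R=np.array(env.get_state()['tool_rot'])
print('held foot->sample foot, bar, in tool axes',np.round(R.T@(sf-hf),1),np.round(R.T@(sb-hb),1))
E
```

```text
[251.22 163.18 166.84] [ 441.9 -309.6  112. ]
[251.45 287.15 188.39] [ 513.9 -326.5  111.9]
[122.89 152.68 263.3 ] [ 431.8 -414.2   15.5]
[132.31 235.74 284.97] [ 503.9 -431.5   15.3]
[101.98 235.48 284.51] [ 497.4 -457.1   15.7]
[163.17 235.78 284.45] [ 509.9 -404.9   15.8]
len 73.87386967962901 74.15033653376217 yaw -0.23013935914465525 -0.23595766152835002
held foot->sample foot, bar, in tool axes [ -14.3 -104.1   96.5] [ -14.6 -104.5   96.6]
```

The two routes agree: shift about (−14.4, −104.3) mm and turn about +0.004. The seating height from the grasp is reported z ≈ −12.1.

>>> {"method": "carry_out", "body": {
  "series": [
    {"hand":1,"x":-0.0036,"y":-0.0263,"z":0,"wx":0,"wy":0,"wz":0.004},
    {"hand":1,"x":-0.0036,"y":-0.026,"z":0,"wx":0,"wy":0,"wz":0},
    {"hand":1,"x":-0.0036,"y":-0.026,"z":0.01,"wx":0,"wy":0,"wz":0},
    {"hand":1,"x":-0.0036,"y":-0.026,"z":0.02,"wx":0,"wy":0,"wz":0},
    {"hand":1,"x":0,"y":0,"z":0.02,"wx":0,"wy":0,"wz":0}
  ]
}}

```text
time_s: 9.52
eef_pos: [472.6, -434.2, 24.9]
tool_rot: [[-0.971, 0.241, 0.001], [0.241, 0.971, -0.007], [-0.002, -0.006, -1.0]]
wrist_force: [-0.2, -0.7, -1.1]
opening: 0.275
finger_force: 25.0
```

>>> {"method": "carry_out", "body": {
  "series": [
    {"hand":1,"x":0,"y":0,"z":0.01,"wx":0,"wy":0,"wz":0},
    {"hand":1,"x":0,"y":0,"z":0,"wx":0,"wy":0,"wz":0},
    {"hand":1,"x":0,"y":0,"z":0,"wx":0,"wy":0,"wz":0},
    {"hand":1,"x":0,"y":0,"z":0,"wx":0,"wy":0,"wz":0},
    {"hand":1,"x":0,"y":0,"z":0,"wx":0,"wy":0,"wz":0}
  ]
}}

```text
time_s: 9.93
eef_pos: [475.1, -426.8, 15.5]
tool_rot: [[-0.972, 0.235, 0.001], [0.235, 0.972, -0.001], [-0.001, -0.001, -1.0]]
wrist_force: [-0.3, -0.7, -0.6]
opening: 0.277
finger_force: 25.0
```

Run:
```python
from h import *
import pickle
s=env.get_state()
# target pose: w4 TCP + shift (-14.4,-104.3) in w4 tool axes
X=np.array([484.7,-321.7,0])+np.array([-14.4*-.973-104.3*.23,-14.4*.23-104.3*.973,0]); print(X)
go(X[0],X[1],-12.1,-.2353,s)
p,d,i=snap('wrist'); 
hf=hole(p,d,i,251,163,9,13); hb=hole(p,d,i,251,287,9,13); print(np.arctan2(*(hb-hf)[1::-1]))
pickle.dump((p,d,i),open('w5.pkl','wb'))
```

```text
[ 474.7222 -426.4959    0.    ]
shift [ 0.5  0.3 27.6] rot [-0.001   0.0012 -0.0022] pos [ 475.1 -426.8   15.5]
[251.32 163.1  166.85] [ 432.3 -414.4   53.3]
[251.25 287.33 188.24] [ 504.1 -431.8   53.5]
-0.23755153992172204
```

Held holes are now within 0.5 mm of the sample's. I'll apply a small correction and lower slowly.

>>> {"method": "carry_out", "body": {
  "series": [
    {"hand":1,"x":0.0004,"y":0.0003,"z":0.008,"wx":-0.001,"wy":0.001,"wz":-0.0015},
    {"hand":1,"x":0,"y":0,"z":0.008,"wx":0,"wy":0,"wz":0},
    {"hand":1,"x":0,"y":0,"z":0.004,"wx":0,"wy":0,"wz":0},
    {"hand":1,"x":0,"y":0,"z":0.002,"wx":0,"wy":0,"wz":0},
    {"hand":1,"x":0,"y":0,"z":0,"wx":0,"wy":0,"wz":0}
  ]
}}

```text
time_s: 10.4
eef_pos: [472.8, -426.4, -8.9]
tool_rot: [[-0.972, 0.236, -0.003], [0.236, 0.972, 0.002], [0.003, 0.001, -1.0]]
wrist_force: [0.5, 0.3, -2.3]
opening: 0.28
finger_force: 25.0
```

>>> {"method": "carry_out", "body": {
  "series": [
    {"hand":1,"x":0,"y":0,"z":0,"wx":0,"wy":0,"wz":0},
    {"hand":1,"x":0,"y":0,"z":0,"wx":0,"wy":0,"wz":0},
    {"hand":1,"x":0,"y":0,"z":0.001,"wx":0,"wy":0,"wz":0},
    {"hand":1,"x":0,"y":0,"z":0.001,"wx":0,"wy":0,"wz":0},
    {"hand":1,"x":0,"y":0,"z":0,"wx":0,"wy":0,"wz":0}
  ]
}}

```text
time_s: 10.82
eef_pos: [473.4, -426.8, -9.9]
tool_rot: [[-0.972, 0.235, -0.002], [0.235, 0.972, 0.001], [0.002, 0.0, -1.0]]
wrist_force: [0.1, 0.3, -1.3]
opening: 0.28
finger_force: 25.0
```

Run:
```python
from h import *
go(474.7,-426.5,-12.1,-.2353)
p,d,i=snap('wrist'); 
hf=hole(p,d,i,251,163,9,13); hb=hole(p,d,i,251,287,9,13); print(np.arctan2(*(hb-hf)[1::-1]))
```

```text
shift [-1.2  0.6  2.2] rot [ 0.0004 -0.0019 -0.0024] pos [ 473.4 -426.8   -9.9]
[251.42 163.1  166.9 ] [ 430.7 -414.4   27.9]
[251.27 287.18 188.15] [ 502.3 -431.8   28. ]
-0.23832692380138318
```

>>> {"method": "carry_out", "body": {
  "series": [
    {"hand":1,"x":-0.0012,"y":0.0004,"z":0,"wx":0,"wy":-0.002,"wz":-0.0024},
    {"hand":1,"x":0,"y":0,"z":0,"wx":0,"wy":0,"wz":0},
    {"hand":1,"x":0,"y":0,"z":0.0007,"wx":0,"wy":0,"wz":0},
    {"hand":1,"x":0,"y":0,"z":0.0007,"wx":0,"wy":0,"wz":0},
    {"hand":1,"x":0,"y":0,"z":0,"wx":0,"wy":0,"wz":0}
  ]
}}

```text
time_s: 11.28
eef_pos: [474.5, -426.6, -11.4]
tool_rot: [[-0.972, 0.233, 0.0], [0.233, 0.972, 0.001], [0.0, 0.001, -1.0]]
wrist_force: [-1.0, 0.6, -1.8]
opening: 0.281
finger_force: 25.0
```

Run:
```python
from h import *
go(474.7,-426.5,-12.1,-.2353); print(env.get_state()['wrist_force'])
p,d,i=snap('wrist'); 
hf=hole(p,d,i,251,163,9,13); hb=hole(p,d,i,251,287,9,13); print(np.arctan2(*(hb-hf)[1::-1]))
```

```text
shift [-0.1  0.2  0.7] rot [ 0.0005 -0.0001 -0.0001] pos [ 474.5 -426.6  -11.4]
[-1.0260547   0.55022906 -1.75783746]
[251.41 163.14 166.85] [ 431.8 -414.3   26.4]
[251.31 287.18 188.1 ] [ 503.5 -431.5   26.6]
-0.23548014676020443
```

Holes match the sample's to within 0.4 mm and the yaw matches. About 0.8 mm remains, so I'll creep down to contact.

>>> {"method": "carry_out", "body": {
  "series": [
    {"hand":1,"x":0,"y":0,"z":0.0004,"wx":0,"wy":0,"wz":0},
    {"hand":1,"x":0,"y":0,"z":0.0004,"wx":0,"wy":0,"wz":0},
    {"hand":1,"x":0,"y":0,"z":0,"wx":0,"wy":0,"wz":0},
    {"hand":1,"x":0,"y":0,"z":0,"wx":0,"wy":0,"wz":0},
    {"hand":1,"x":0,"y":0,"z":0,"wx":0,"wy":0,"wz":0}
  ]
}}

```text
time_s: 11.75
eef_pos: [474.6, -426.7, -12.0]
tool_rot: [[-0.972, 0.233, 0.0], [0.233, 0.972, 0.0], [-0.0, 0.0, -1.0]]
wrist_force: [0.1, -0.5, -0.2]
opening: 0.279
finger_force: 25.0
```

>>> {"method": "carry_out", "body": {
  "series": [
    {"hand":1,"x":0,"y":0,"z":0.0003,"wx":0,"wy":0,"wz":0},
    {"hand":1,"x":0,"y":0,"z":0,"wx":0,"wy":0,"wz":0},
    {"hand":1,"x":0,"y":0,"z":0,"wx":0,"wy":0,"wz":0},
    {"hand":1,"x":0,"y":0,"z":0,"wx":0,"wy":0,"wz":0},
    {"hand":1,"x":0,"y":0,"z":0,"wx":0,"wy":0,"wz":0}
  ]
}}

```text
time_s: 12.17
eef_pos: [474.7, -426.7, -12.1]
tool_rot: [[-0.972, 0.233, 0.0], [0.233, 0.972, 0.0], [-0.0, 0.0, -1.0]]
wrist_force: [-0.8, 0.5, 3.5]
opening: 0.28
finger_force: 25.0
```

Contact at +3.5 N, so I release.

>>> {"method": "carry_out", "body": {
  "series": [
    {"hand":0.0,"x":0,"y":0,"z":0,"wx":0,"wy":0,"wz":0},
    {"hand":0.0,"x":0,"y":0,"z":0,"wx":0,"wy":0,"wz":0},
    {"hand":0.0,"x":0,"y":0,"z":0,"wx":0,"wy":0,"wz":0},
    {"hand":0.0,"x":0,"y":0,"z":0,"wx":0,"wy":0,"wz":0},
    {"hand":0.0,"x":0,"y":0,"z":0,"wx":0,"wy":0,"wz":0}
  ]
}}

```text
time_s: 12.58
eef_pos: [474.7, -426.8, -12.4]
tool_rot: [[-0.972, 0.233, 0.0], [0.233, 0.972, 0.0], [-0.0, 0.0, -1.0]]
wrist_force: [0.5, -0.5, 0.2]
opening: 0.5
finger_force: 0.0
```

>>> {"method": "carry_out", "body": {
  "series": [
    {"hand":0.0,"x":0,"y":0,"z":-0.01,"wx":0,"wy":0,"wz":0},
    {"hand":0.0,"x":0,"y":0,"z":-0.02,"wx":0,"wy":0,"wz":0},
    {"hand":0.0,"x":0,"y":0,"z":-0.03,"wx":0,"wy":0,"wz":0},
    {"hand":0.0,"x":0,"y":0,"z":-0.04,"wx":0,"wy":0,"wz":0},
    {"hand":0.0,"x":0,"y":0,"z":-0.04,"wx":0,"wy":0,"wz":0}
  ]
}}

```text
time_s: 13.0
eef_pos: [473.9, -426.3, 129.1]
tool_rot: [[-0.972, 0.233, -0.001], [0.233, 0.972, 0.001], [0.001, 0.001, -1.0]]
wrist_force: [1.7, -0.3, 0.7]
opening: 0.501
finger_force: 0.0
```

>>> {"method": "carry_out", "body": {
  "series": [
    {"hand":0.0,"x":0,"y":0.03,"z":-0.01,"wx":0,"wy":0,"wz":0},
    {"hand":0.0,"x":0,"y":0.03,"z":0,"wx":0,"wy":0,"wz":0},
    {"hand":0.0,"x":0,"y":0.03,"z":0,"wx":0,"wy":0,"wz":0},
    {"hand":0.0,"x":0,"y":0,"z":0,"wx":0,"wy":0,"wz":0},
    {"hand":0.0,"x":0,"y":0,"z":0,"wx":0,"wy":0,"wz":0}
  ]
}}

```text
time_s: 13.42
eef_pos: [496.7, -337.3, 138.6]
tool_rot: [[-0.973, 0.229, 0.001], [0.229, 0.973, 0.001], [-0.001, 0.001, -1.0]]
wrist_force: [-0.6, 0.1, -0.4]
opening: 0.5
finger_force: 0.0
```

Run:
```python
from h import *
p,d,i=snap('wrist'); cv2.imwrite('pics/w6.png',cv2.resize(p,(768,576),interpolation=cv2.INTER_CUBIC))
import pickle; pickle.dump((p,d,i),open('w6.pkl','wb'))
```

```text
(no output)
```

View pics/w6.png

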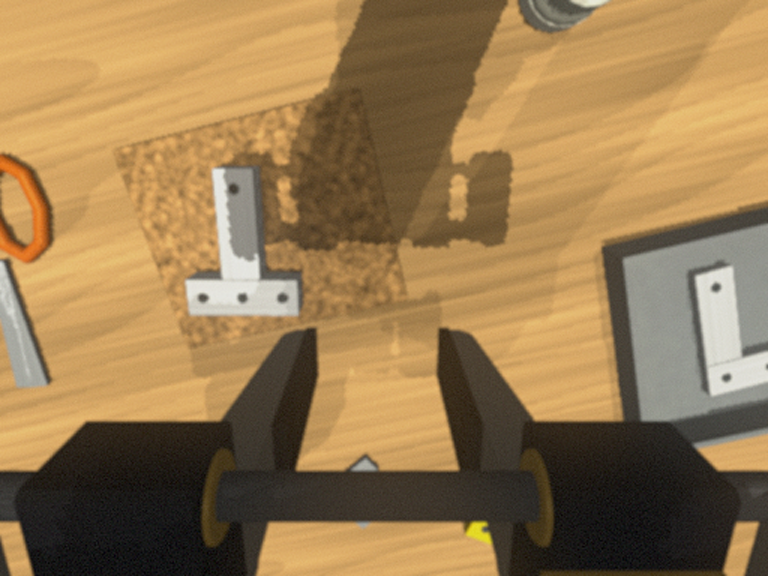

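The placed T lies flat with its sides flush with the sample: foot hole at (233,188), bar holes at (202,298), (242,298) and (283,298). I'll check the hole positions once more against the sample's, then hand in.

Run:
```python
from h import *
import pickle
p,d,i=pickle.load(open('w6.pkl','rb')); k=1.5
A=hole(p,d,i,233/k,188/k,6,8);B=hole(p,d,i,242/k,298/k,6,7)
print(A-[431.8,-414.2,15.5],B-[503.9,-431.5,15.3],np.arctan2(*(B-A)[1::-1]))
if max(abs((A-[431.8,-414.2,25.5]))[:2].max(),abs((B-[503.9,-431.5,25.5]))[:2].max())<2.5: print(env.close_job())
```

```text
[155.27 125.56 310.26] [ 431.9 -414.1   26. ]
[161.34 198.28 332.47] [ 503.9 -431.4   25.4]
[ 0.14338776  0.050198   10.53377644] [-0.02240384  0.06461562 10.08155081] -0.2358258901673154
the job is handed in; nothing more can be done
None
```

The T plate from the middle bin lies flat on the T sample on the cork pad, the same way round and lined up to about 0.2 mm by the wrist camera; the job was handed in at about 13.5 s.

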